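# Shut off the bench air line behind its sliding cover

### The job

Shut off the tagged air line in the valve box on the bench: push the loose wooden cover along its rails to its far stop, onto the closed half of the box, then push the valve handle that ends in a round disc fully shut, until it is across its pipe at its stop. Nothing needs gripping: push with the fingertips, do not lift the cover, leave the other valve's handle (the straight one) as it is, and do not knock aside the things lying around. Finish with the hand clear.

Things in the scene. Friction and masses are not known exactly. Their poses are not given: they have to be found in the camera images.
- manifold: Grey valve box fixed on the bench, 181 mm (x) by 545 mm (y), walls 80 mm high, turned up to 0.2 rad. Origin: middle of its underside, on the bench; z up. Rails 8 mm thick along both long sides, 92 mm high, and end stops at y = -265 and +265 mm let the cover slide only along y. Its -y half is the open valve bay, its +y half a closed block.
- bay (a point): Middle of the valve bay's mouth, 80 mm above the bench, at y = -132 mm in the box's frame. The bay is 158 mm wide inside (x) and 265 mm long (y = -265 to 0), its floor 6 mm above the bench. It holds both valves and, standing between them near the -x wall, a loose brass coupling.
- deck (a point): Middle of the closed half's flat top, 80 mm above the bench, level with the bay's walls, at y = +133 mm in the box's frame. The cover ends up here.
- cover: Loose plywood cover, 166 mm (x) by 262 mm (y), 9 mm thick, 0.2 to 0.35 kg. Origin: middle of its underside, 80 mm above the bench, on the wall tops between the rails. Starts over the bay (origin at y = -131 to -106 mm in the box's frame), slides on a few newtons of dry friction towards the box's +y to the end stop (origin then at y = +134 mm).
- ledge (a point): Middle of the upright pushing face (-y side) of the wooden finger ledge across the cover's middle: 102 mm above the bench, 4 mm to the -y side of the cover's origin. The ledge is 110 mm long in x and 26 mm high over the cover, its top 115 mm above the bench; push it towards +y. Its +y side slopes away for 46 mm and gives no grip.
- tagged_handle (a joint): Angle of the handle to be shut (rad). 0: open, along its pipe, pointing to the box's -x. It turns clockwise seen from above, its end moving to +y, to its stop at 1.571: shut, pointing to the box's +y. Starts between 0 and 0.3, stays where it is left; dry friction 0.25 N m (about 4 N at the disc).
- tagged_end (a point): Centre of the top of the round disc, 34 mm across, 14 mm thick, ending the tagged steel handle, 64 mm from the pivot. The handle is a bar 14 mm wide, underside 46 mm and top 60 mm above the bench, reaching 81 mm from the pivot; the pipe under it reaches up to 37 mm and the valve's body to 42 mm above the bench. Hidden under the cover at first.
- tagged_pivot (a point): On the turning axis of the tagged handle, 60 mm above the bench. Either at x = +50, y = -195 mm or at x = +50, y = -90 mm in the box's frame; the other valve is at the other place.
- plain_handle (a joint): Angle of the other valve's handle (rad), same directions; it starts between 0 and 0.3 and must be left as it is.
- plain_end (a point): Top of the other handle, 64 mm from its pivot: a straight steel bar 14 mm wide all along, with a square end, no disc, same length and height.
- coupler: Bystander: brass coupling standing on the bay's floor, 22 mm across, 28 mm high; origin under its middle.
- paper_cup: Bystander: paper cup, 82 mm across, 100 mm high, beyond the box's -y end; origin under its middle.
- glue: Bystander: glue bottle, 60 mm across, 170 mm high, on the box's +x side; origin under its middle.
- tape_measure: Bystander: tape measure, 45 x 72 x 66 mm, on the box's -x side; origin under its middle.
- wrench: Bystander: wrench 170 mm long lying flat on the box's -x side; origin under its middle.
- offcut: Bystander: wood offcut, 50 x 140 x 19 mm, on the box's +x side; origin under its middle.
- screw_jar: Bystander: jar of screws, 68 mm across, 80 mm high, beyond the box's +y end; origin under its middle.

How it is judged (in metres and radians):
On the way, in this order (a step that is already met when the one before it is completed fails the run):
1. the cover is pushed aside to its far stop, flat between its rails (y of ledge in the frame of manifold above 0.108 m and z of cover in the frame of manifold between 0.074 and 0.088 m and angle between cover's own z axis and vertical below 0.06 rad), for 0.2 s.
2. the handle with the round disc is pushed fully shut (value of joint tagged_handle above 1.46 rad), for 0.2 s.
At the end, for the whole second after the job is handed in: The cover lies flat between its rails within about 22 mm of its far stop, at rest; the handle with the disc is within 0.11 rad (6 degrees) of its shut stop; the straight handle's end is within 12 mm of where it began (all of step 1 and value of joint tagged_handle above 1.46 rad and distance of plain_end from where it was at the start of the episode below 0.012 m and linear speed of cover below 0.02 m/s); the robot touches nothing.
It fails at once if the cover is lifted or tipped (more than 12 mm up, or 0.15 rad) (z of cover in the frame of manifold above 0.092 m or angle between cover's own z axis and vertical above 0.15 rad).
It fails at once if the straight handle is moved (its end by more than 12 mm) (distance of plain_end from where it was at the start of the episode above 0.012 m).
It fails at once if a thing lying around is pushed, lifted or toppled (moved more than 25 mm) (distance of any of coupler, paper_cup, glue, tape_measure, wrench, offcut, screw_jar from where it was at the start of the episode above 0.025 m).
It also fails if it takes over 48 s, if anything falls off the work surface, if the arm or the gripper's body presses on something with over 40 N, if the wrist force passes 120 N, or if a joint passes its speed limit or range.

### The arm

A 6-joint arm with a two-finger parallel gripper is mounted at the origin on the work surface. World frame = base frame: x ahead of the robot, y to its left, z up, the work surface at z = 0. Lengths are in mm, angles in degrees, forces in N, time in s.
With the tool pointing down it reaches from about 350 to 850 mm from the base axis. Payload 8.1 kg.
Tool frame: the origin (TCP) lies where the fingers leave the gripper's body, on its centre line; the fingertips stand 73 mm ahead of it and the grasp point (between the pads) lies 54 mm ahead of it; z points along the fingers, y is the line along which they close (so a half turn about z gives the same grasp; the last joint's range is limited). The gripper opens to 85 mm and grips with 20 to 120 N. Pads are 22 mm wide; open, the fingers measure 114 mm over their backs; the gripper's body (76 mm by 85 mm) begins 54 mm behind the grasp point. The pads swing forward as they close: fully open they stand 13 mm farther back than shut.
Start: joints at [66.096, 7.471, 85.268, -0, 87.261, -4.893], TCP at [195.426, 567.287, 303.892] pointing down, gripper open.
Joint ranges: [-169.43, 169.43], [-51.17, 129.36], [1.28, 143.12], [-76.62, 256.62], [0, 156.53], [-152.29, 152.29]. Speed limits (degrees/s): [136.94, 136.94, 159.86, 180, 180, 180].

### API

Orientations are given as [roll, pitch, yaw] about the fixed x, y, z axes, in that order (R = Rz(yaw) Ry(pitch) Rx(roll)).
In Python, from bench import sense, optics, r gives the robot as it stands.
- The arm moves only by the tool servo_tool, never from a script. Its argument "plan" is a list that holds one entry, the list of rows, each a list of 5 numbers: the shift along the world's x, y, z in m, then the turn about the world's z in degrees, then the finger opening in m, from 0 to 0.0854. A call has 1 to 10 rows; each row shifts and turns the commanded pose from where the row before left it; what a row does not reach is not made up. A row lasts 1/10 s, in which the tool goes at most 50 mm and 8.59 degrees, less where a joint would pass 70% of its speed; a pose out of reach is approached as far as the arm can. A call is refused whole if a number of a shift passes 0.05 or a number of a turn 8.59, either way. A call with a gripper value outside its range is refused whole. The fingers move at their own pace and stop on an object; "force" is the grip in N (left out, the last holds). Time passes only in rows, so rows that do not move let the fingers close. It gives the time, the measured TCP pose, the force, the opening and the grip force at its end, in the units of the state.
- sense(): the state, without advancing time (a new reading comes with each control period).
- optics.snapshot(name): name is "side" or "top"; returns a dict with "frame" (384x512x3 uint8, blue, green, red), "fx", "fy", "cx", "cy" (pixels), "cam_to_world" (4x4, takes a point from camera to world coordinates). Camera axes: x right, y down, z forward; pixel columns grow to the right and rows downward; lengths in mm; the calibration is good to about 2 mm. A picture is of the moment at which its call begins. There is no depth.
- r.hand_in(): hands the job in; it is judged then, once.
The state is a dict: "time": time; "joint_pos": joint angles; "qd": joint speeds; "joint_efforts": joint torques, N m; "tool_pos": TCP position; "tcp_rot": TCP orientation; "ft_force": force on the tool from outside, world axes, zero at the start; "wrist_torque": the same for the moment, N m; "finger_gap": finger opening in mm; "grip_force": force on a finger pad.
Only numpy, scipy, OpenCV 4.12 (cv2) and the standard library are available. Lean on these libraries where they do the work, as an engineer would, in place of code of your own. Each camera call takes 0.05 s, during which the arm holds its last target. There are 200 camera calls.

## Working session

There is one attempt and no reset: what is moved stays moved. The work goes in short steps, Python scripts to look and compute and a tool call to move; the robot and the scene stay as the last step left them, time stands still between calls to the robot, and variables do not carry over. Pictures are saved under pics/ and viewed, at most 10 in all, crops included, and the job is handed in when it is done.

Besides the shell and the picture viewer there is one more tool, called after "Request:" as name(argument=value, ...) on one line, values as JSON. servo_tool: Moves the arm, as the interface text tells. Its arguments: {"type":"object","properties":{"plan":{"type":"array"},"force":{"type":"number"}},"required":["plan"]}

```bash
mkdir -p pics
cat > h.py <<'E'
import numpy as np,cv2
from bench import sense,optics,r
def snap(n,f):
    s=optics.snapshot(n);cv2.imwrite('pics/'+f,s['frame']);np.savez('pics/'+f+'.npz',**{k:s[k] for k in s});return s
def w(s,u,v,z):
    T=np.array(s['cam_to_world']);d=T[:3,:3]@np.array([(u-s['cx'])/s['fx'],(v-s['cy'])/s['fy'],1]);o=T[:3,3]
    return (o+d*(z-o[2])/d[2]).round(1)
def px(s,p):
    T=np.linalg.inv(np.array(s['cam_to_world']));c=T[:3,:3]@p+T[:3,3];return s['fx']*c[0]/c[2]+s['cx'],s['fy']*c[1]/c[2]+s['cy']
E
python3 - <<'E'
from h import *
for n in('top','side'):
    s=snap(n,n+'0.png');print(np.array(s['cam_to_world']).round(2),s['fx'])
a=[cv2.imread(f'pics/{n}0.png') for n in('top','side')]
cv2.imwrite('pics/top0b.png',cv2.resize(a[0],(800,600)))
print(sense())
E
```

```text
[[-2.00000e-02 -9.90000e-01  1.20000e-01  4.41110e+02]
 [-1.00000e+00  2.00000e-02 -1.00000e-02  7.10000e+01]
 [ 0.00000e+00 -1.20000e-01 -9.90000e-01  1.08056e+03]
 [ 0.00000e+00  0.00000e+00  0.00000e+00  1.00000e+00]] 395.48860675425885
[[ 9.7000e-01 -1.2000e-01  1.9000e-01  3.2961e+02]
 [-2.3000e-01 -5.8000e-01  7.8000e-01 -8.4369e+02]
 [ 2.0000e-02 -8.1000e-01 -5.9000e-01  8.0853e+02]
 [ 0.0000e+00  0.0000e+00  0.0000e+00  1.0000e+00]] 451.6546931714339
{'time': 0.1, 'joint_pos': array([ 6.60969644e+01,  7.51321286e+00,  8.53240704e+01, -1.22798958e-03,
        8.72611883e+01, -4.89253523e+00]), 'qd': array([ 0.06926757, -0.10631907, -0.21871659,  0.06355867,  0.06948938,
        0.02821272]), 'joint_efforts': array([ 1.48415325e-03, -5.70947599e+01, -5.01944911e+01, -9.27967676e-05,
        8.01156799e-03,  2.17399116e-05]), 'tool_pos': array([195.27043836, 566.93479446, 302.91398996]), 'tcp_rot': array([-1.79901783e+02, -7.17633939e-03,  1.60989553e+02]), 'ft_force': array([ 0.60753617, -0.2200507 ,  0.17460629]), 'wrist_torque': array([ 0.01795802,  0.03438457, -0.01618089]), 'grip_force': 0.0, 'finger_gap': 85.39566336302525}
```

View pics/top0b.png

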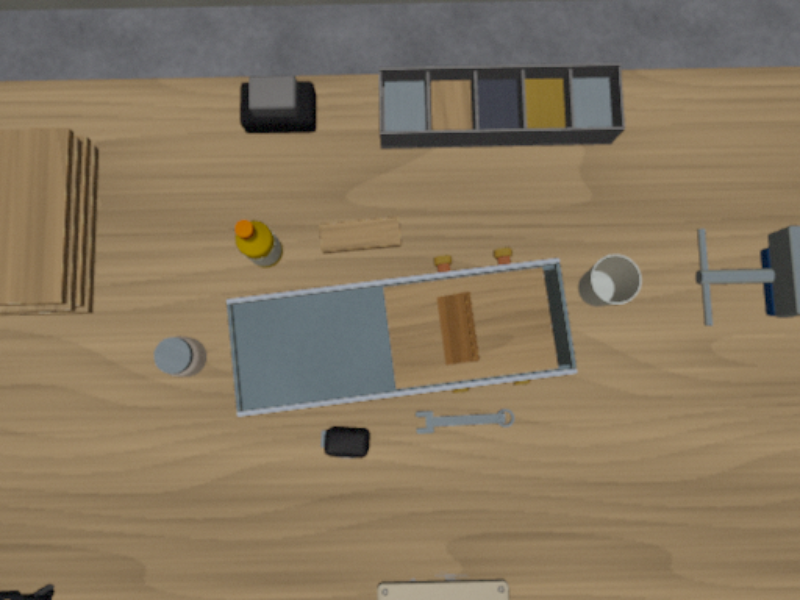

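View pics/side0.png

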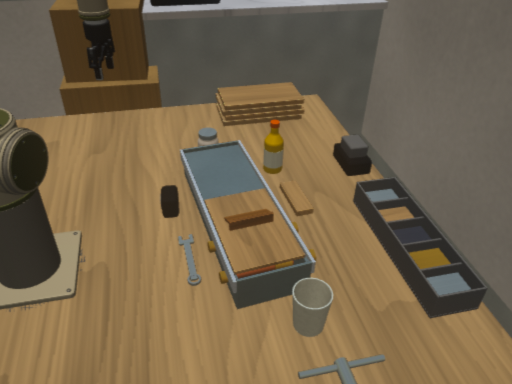

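The top view shows the box with rail corners at about (228,301), (558,261), (575,373) and (240,413) in the 800x600 picture. The ledge's pushing-face top edge runs from (470,293) to (479,361). The closed half lies to the left (world +y).

Run:
```python
from h import *
s=dict(np.load('pics/top0.png.npz'))
k=.64
c=[w(s,u*k,v*k,92) for u,v in((228,301),(558,261),(575,373),(240,413))]
print(c)
m=np.mean(c,0);print('center',m)
d=(c[0]-c[1]+c[3]-c[2]);yaw=np.arctan2(-d[0],d[1]);print('yaw',np.degrees(yaw),np.linalg.norm(d)/2,np.linalg.norm(c[1]-c[2]))
R=np.array([[np.cos(yaw),-np.sin(yaw)],[np.sin(yaw),np.cos(yaw)]])
for u,v in((470,293),(479,361)):
    p=w(s,u*k,v*k,115);print('ledge',p,R.T@(p-m)[:2])
for n,p in dict(piv1=(50,-195),piv2=(50,-90),cup=(0,-330)).items(): print(n,R@np.array(p)+m[:2])
for n,u,v,z in(('cup',615,280,100),('glue',245,230,170),('tape',347,441,66),('jar',174,356,80)):
    p=w(s,u*k,v*k,z);print(n,p,R.T@(p-m)[:2])
```

```text
[array([573.1, 336.8,  92. ]), array([ 627.7, -198.7,   92. ]), array([ 446.1, -216.4,   92. ]), array([394.5, 315.8,  92. ])]
center [510.35   59.375  92.   ]
yaw 5.680306588719452 536.4843264252927 182.46054367999676
ledge [574.9 -50.8 115. ] [  53.3281656  -116.02301444]
ledge [467.7 -61.1 115. ] [ -54.36491536 -115.66202533]
piv1 [ 579.4051395 -129.7185951]
piv2 [569.01247801 -25.23418197]
cup [ 543.0126504  -269.00458412]
cup [ 593.3 -286.7  100. ] [  48.28896899 -352.58585281]
glue [669.9 291.4 170. ] [181.73186093 215.0937792 ]
tape [345.1 149.7  66. ] [-155.49840115  106.23754217]
jar [487. 426.  80.] [ 13.05236641 367.13587247]
```

Request:
servo_tool(plan=[[[0.0205,-0.041,0,-4.1,0],[0.0205,-0.041,0,-4.1,0],[0.0205,-0.041,0,-4.1,0],[0.0205,-0.041,0,-4.1,0],[0.0205,-0.041,0,-4.1,0],[0.0205,-0.041,0,-4.1,0],[0.0205,-0.041,0,-4.1,0],[0.0205,-0.041,0,-4.1,0]]])

```text
time: 0.9
tool_pos: [359.6, 237.5, 303.6]
tcp_rot: [-180.0, 0.0, 128.0]
ft_force: [0.9, -0.4, -0.7]
finger_gap: 0.4
grip_force: 0.0
```

Request:
servo_tool(plan=[[[0.0205,-0.041,0,-4.1,0],[0.0205,-0.041,0,-4.1,0],[0.0205,-0.041,0,-4.1,0],[0.0205,-0.041,0,-4.1,0],[0.0205,-0.041,0,-4.1,0],[0.0205,-0.041,0,-4.1,0],[0.0205,-0.041,0,-4.1,0],[0.0205,-0.041,0,-4.1,0],[0,0,0,0,0]]])

```text
time: 1.8
tool_pos: [524.3, -93.3, 302.7]
tcp_rot: [-179.9, 0.1, 95.0]
ft_force: [-0.2, 0.1, 0.4]
finger_gap: 0.1
grip_force: 0.0
```

Request:
servo_tool(plan=[[[0,0,-0.04,0.7,0],[0,0,-0.04,0,0],[0,0,-0.03,0,0],[0,0,-0.01,0,0],[0,0,-0.009,0,0],[0,0,0,0,0],[0,0,0,0,0]]])

```text
time: 2.5
tool_pos: [524.3, -88.8, 176.6]
tcp_rot: [179.9, 0.0, 96.1]
ft_force: [0.7, 0.3, -0.0]
finger_gap: -0.1
grip_force: 0.0
```

Run:
```python
from h import *
s=snap('side','side1.png');cv2.imwrite('pics/side1b.png',cv2.resize(s['frame'][130:330,150:350],(800,800),interpolation=2)[:600])
print(sense()['tool_pos'])
```

```text
[524.50009528 -88.88945238 176.82494543]
```

View pics/side1b.png

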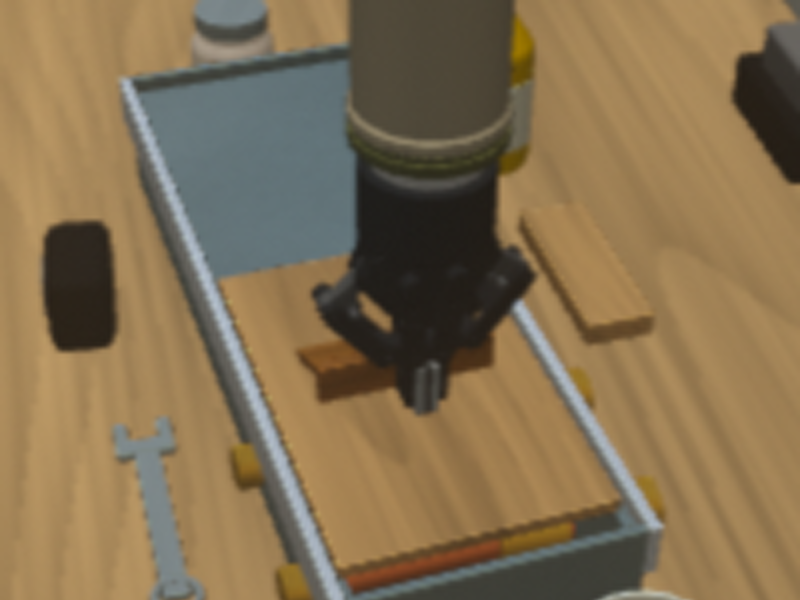

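The side view shows the closed fingers, tips at about (425,405), standing in front of the ledge near its middle and clear of the cover. I'll lower 5 mm and push.

Request:
servo_tool(plan=[[[0,0,-0.005,0,0],[-0.001,0.01,0,0,0],[-0.001,0.01,0,0,0],[-0.001,0.01,0,0,0],[-0.0015,0.015,0,0,0],[-0.002,0.02,0,0,0],[-0.002,0.02,0,0,0],[-0.002,0.02,0,0,0],[-0.002,0.02,0,0,0]]])

```text
time: 3.45
tool_pos: [510.6, 38.0, 170.0]
tcp_rot: [180.0, 0.0, 96.1]
ft_force: [0.4, -0.7, 0.3]
finger_gap: 0.2
grip_force: 0.5
```

Request:
servo_tool(plan=[[[-0.002,0.02,0,0,0],[-0.002,0.02,0,0,0],[-0.002,0.02,0,0,0],[-0.002,0.02,0,0,0],[-0.0015,0.015,0,0,0],[-0.0015,0.015,0,0,0],[-0.001,0.01,0,0,0],[0,0,0,0,0]]])

```text
time: 4.25
tool_pos: [498.7, 157.6, 169.9]
tcp_rot: [-180.0, -0.0, 96.2]
ft_force: [0.8, -0.6, -0.8]
finger_gap: -0.2
grip_force: 0.0
```

Request:
servo_tool(plan=[[[-0.0005,0.005,0,0,0],[-0.0005,0.005,0,0,0],[-0.0005,0.005,0,0,0]]])

```text
time: 4.55
tool_pos: [497.4, 171.2, 169.8]
tcp_rot: [-180.0, 0.0, 96.0]
ft_force: [-0.2, -0.3, 0.3]
finger_gap: 0.4
grip_force: 0.5
```

Request:
servo_tool(plan=[[[-0.0002,0.0025,0,0,0],[-0.0002,0.0025,0,0,0]]])

```text
time: 4.75
tool_pos: [497.0, 176.3, 169.8]
tcp_rot: [-180.0, 0.0, 96.1]
ft_force: [0.1, -1.0, -1.1]
finger_gap: -0.1
grip_force: 0.5
```

Run:
```python
from h import *
s=snap('top','top2.png');cv2.imwrite('pics/top2b.png',cv2.resize(s['frame'],(800,600),interpolation=2))
print(sense()['ft_force'])
```

```text
[ 0.41096076 -0.79122201  0.51130721]
```

View pics/top2b.png

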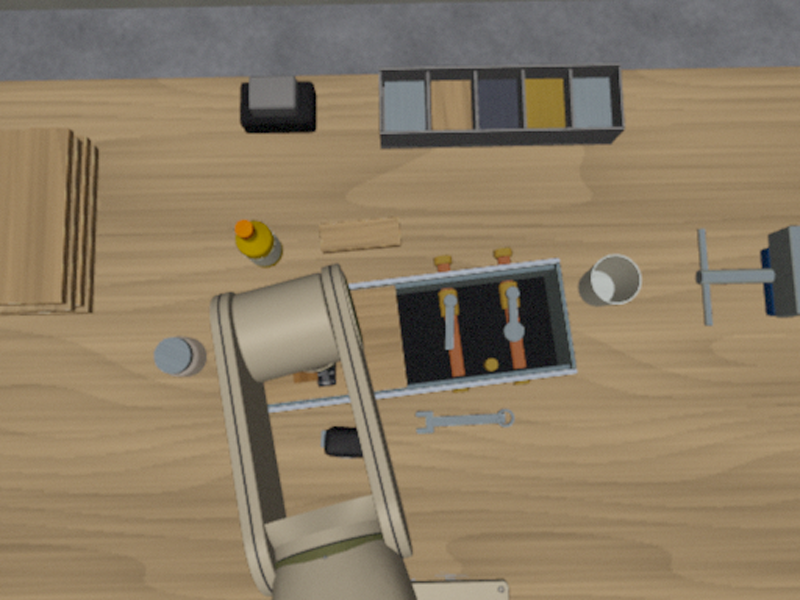

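The bay is open. The tagged disc is at (514,331) with its pivot near (513,293). The straight handle runs from (451,297) to (449,348), the coupler is at (491,365), and the cover's edge runs from (397,283) to (408,385).

```bash
cat >> h.py <<'E'
m=np.array([510.35,59.4]);a=np.radians(5.68);R=np.array([[np.cos(a),-np.sin(a)],[np.sin(a),np.cos(a)]])
bx=lambda p:(R.T@(np.array(p)[:2]-m)).round(1)
E
python3 - <<'E'
from h import *
s=dict(np.load('pics/top2.png.npz'));k=.64
for n,u,v,z in(('edgeA',397,290,89),('edgeB',406,380,89),('disc',514,331,60),('piv',513,293,60),('plpiv',451,297,60),('plend',449,348,60),('coup',491,365,34),('farwall in',547,270,80),('farwall in',558,370,80)):
    p=w(s,u*k,v*k,z);print(n,p,bx(p))
print(bx([497,176.3]))
E
```

```text
edgeA [585.8  64.1  89. ] [75.5 -2.8]
edgeB [440.7  52.8  89. ] [-70.    0.3]
disc [ 517.5 -128.4   60. ] [ -11.5 -187.6]
piv [ 581.1 -129.5   60. ] [  51.7 -195. ]
plpiv [576.4 -25.8  60. ] [ 57.3 -91.3]
plend [491.6 -19.9  60. ] [-26.5 -77.1]
coup [462.8 -92.2  34. ] [ -62.3 -146.1]
farwall in [ 615.3 -183.1   80. ] [  80.4 -251.7]
farwall in [ 451.6 -192.7   80. ] [ -83.4 -245. ]
[ -1.7 117.6]
```

Request:
servo_tool(plan=[[[-0.0002,0.002,0,0,0],[-0.0002,0.002,0,0,0]]])

```text
time: 5.0
tool_pos: [496.7, 180.1, 169.9]
tcp_rot: [180.0, 0.0, 96.1]
ft_force: [6.2, -8.6, -0.2]
finger_gap: -0.1
grip_force: 5.0
```

Request:
servo_tool(plan=[[[-0.0002,0.002,0,0,0],[0,0,0,0,0]]])

```text
time: 5.2
tool_pos: [497.0, 180.6, 170.0]
tcp_rot: [180.0, 0.2, 96.1]
ft_force: [2.1, -11.3, -1.3]
finger_gap: -0.1
grip_force: 5.6
```

The 11 N reading means the cover is at its stop. Next I back off and work out the handle waypoints, turning the tool along with the handle.

Request:
servo_tool(plan=[[[0.001,-0.01,0,0,0],[0.002,-0.02,0,0,0],[0.003,-0.03,0.015,0,0],[0.004,-0.04,0.015,0,0],[0,0,0,0,0]]])

```text
time: 5.7
tool_pos: [508.1, 78.7, 202.5]
tcp_rot: [179.8, 0.1, 95.9]
ft_force: [-0.5, 0.7, 0.3]
finger_gap: 0.1
grip_force: 0.0
```

Run:
```python
from h import *
P=np.array([50,-195.])
def f(t,off,r=56):
    u=np.array([-np.cos(t),np.sin(t)]);n=np.array([np.sin(t),np.cos(t)]);return R@(P+r*u-off*n)+m
t=np.radians
q=f(t(7),44);s=sense();print('start',q,'delta',q-s['tool_pos'][:2],s['tool_pos'][2],s['tcp_rot'][2])
p=f(t(7),28);print('contact',p,p-q)
for d in list(range(14,91,7))+[94]:
    x=f(t(d),28);print(d,x.round(1),(x-p).round(1));p=x
```

```text
start [ 522.40539087 -172.39225503] delta [  14.25664266 -251.12401857] 202.49793351381823 95.90496187947373
contact [ 522.77397181 -156.39650097] [ 0.36858093 15.99575406]
14 [ 519.9 -149.3] [-2.8  7.1]
21 [ 518.  -141.9] [-1.9  7.4]
28 [ 517.  -134.3] [-1.   7.6]
35 [ 516.9 -126.7] [-0.1  7.6]
42 [ 517.7 -119.1] [0.8 7.6]
49 [ 519.5 -111.6] [1.8 7.4]
56 [ 522.1 -104.5] [2.6 7.2]
63 [525.6 -97.7] [3.5 6.8]
70 [529.9 -91.4] [4.3 6.3]
77 [534.9 -85.6] [5.  5.7]
84 [540.6 -80.5] [5.7 5.1]
94 [549.8 -74.5] [9.1 6. ]
```

Request:
servo_tool(plan=[[[0.002,-0.042,0,-2,0],[0.002,-0.042,0,-2,0],[0.002,-0.042,0,-2,0],[0.003,-0.042,0,-1,0],[0.003,-0.042,0,0,0],[0.002,-0.041,0,0,0],[0,0,-0.02,0,0],[0,0,-0.02,0,0],[0,0,0,0,0]]])

```text
time: 6.6
tool_pos: [518.5, -167.9, 156.5]
tcp_rot: [-179.7, -0.2, 89.0]
ft_force: [-1.2, -0.3, 0.1]
finger_gap: 0.2
grip_force: 0.0
```

Run:
```python
from h import *
st=sense();print(st['tool_pos'],st['tcp_rot'])
s=snap('side','side3.png');cv2.imwrite('pics/side3b.png',cv2.resize(s['frame'][150:300,190:340],(600,600),interpolation=2))
```

```text
[ 518.47582577 -167.93709164  156.48574508] [-1.79704167e+02 -1.62490828e-01  8.90403905e+01]
```

View pics/side3b.png

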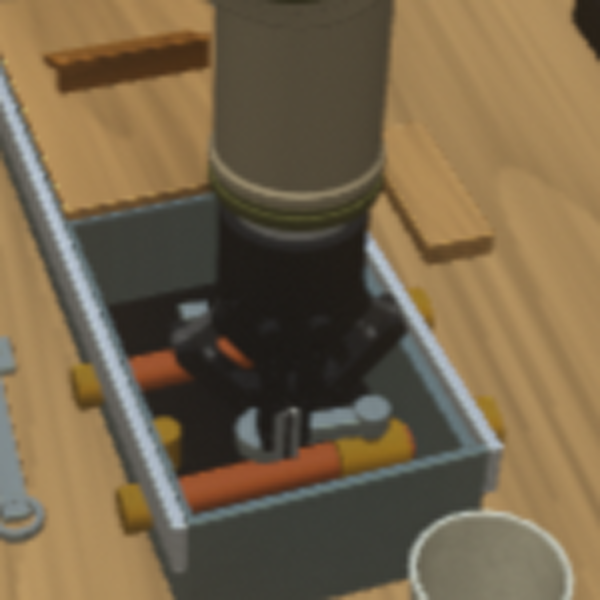

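The picture shows the disc around (260,430) with its bar running right to the pivot at (372,415). The fingertips are still above it at (290,445), and the coupler is at (165,440). I'll correct the position and descend.

Request:
servo_tool(plan=[[[0.004,-0.005,0,0,0],[0,0,0,0,0],[0,0,-0.01,0,0],[0,0,0,0,0]]])

```text
time: 7.05
tool_pos: [524.0, -173.3, 148.9]
tcp_rot: [-179.9, -0.0, 89.1]
ft_force: [-0.1, 0.5, -0.9]
finger_gap: 0.0
grip_force: 0.0
```

Request:
servo_tool(plan=[[[0,0,-0.012,0,0],[0,0,-0.01,0,0],[0,0,-0.004,0,0],[0,0,0,0,0]]])

```text
time: 7.45
tool_pos: [523.6, -173.3, 122.4]
tcp_rot: [-179.9, -0.1, 89.1]
ft_force: [-0.3, 1.3, 0.4]
finger_gap: -0.2
grip_force: 0.0
```

Run:
```python
from h import *
st=sense();print(st['tool_pos'],st['tcp_rot'])
s=snap('side','side4.png');cv2.imwrite('pics/side4b.png',cv2.resize(s['frame'][150:300,190:340],(600,600),interpolation=2))
```

```text
[ 523.5598419  -173.3098723   122.37800097] [-1.79864512e+02 -5.78068803e-02  8.90908728e+01]
```

View pics/side4b.png

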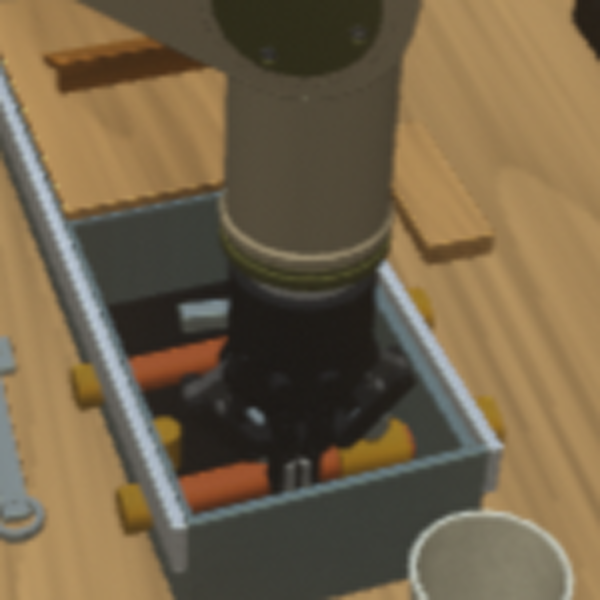

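The fingers, tips near (298,485), are on the -y side of the handle over the pipe. I'll push along the arc.

Request:
servo_tool(plan=[[[-0.0005,0.0085,0,0,0],[-0.0005,0.0085,0,0,0],[-0.0028,0.0071,0,-7,0],[-0.0019,0.0074,0,-7,0],[-0.001,0.0076,0,-7,0],[-0.0001,0.0076,0,-7,0],[0.0008,0.0076,0,-7,0]]])

```text
time: 8.2
tool_pos: [517.7, -118.9, 124.2]
tcp_rot: [-180.0, 0.1, 53.8]
ft_force: [-4.6, -3.4, 2.8]
finger_gap: 0.3
grip_force: 2.5
```

Request:
servo_tool(plan=[[[0.0018,0.0074,0,-7,0],[0.0026,0.0072,0,-7,0],[0.0035,0.0068,0,-7,0],[0.0043,0.0063,0,-7,0],[0,0,0,0,0]]])

```text
time: 8.7
tool_pos: [530.3, -90.4, 123.9]
tcp_rot: [-180.0, 0.0, 26.0]
ft_force: [-1.3, -0.6, 0.4]
finger_gap: 0.1
grip_force: 0.5
```

Tracking matches the plan (70°). Now the last part.

Request:
servo_tool(plan=[[[0.005,0.0057,0,-7,0],[0.0057,0.0051,0,-7,0],[0,0,0,0,0]]])

```text
time: 9.0
tool_pos: [541.1, -80.1, 123.8]
tcp_rot: [-180.0, 0.0, 12.2]
ft_force: [-2.1, -0.0, -0.6]
finger_gap: 0.1
grip_force: 0.6
```

Request:
servo_tool(plan=[[[0.0045,0.003,0,-4,0],[0,0,0,0,0]]])

```text
time: 9.2
tool_pos: [545.5, -77.6, 123.8]
tcp_rot: [-180.0, 0.0, 8.4]
ft_force: [-1.9, 0.1, 0.4]
finger_gap: 0.2
grip_force: 1.1
```

Request:
servo_tool(plan=[[[0.003,0.001,0,-2,0],[0.002,0,0,0,0],[0,0,0,0,0]]])

```text
time: 9.5
tool_pos: [550.5, -77.0, 123.7]
tcp_rot: [-180.0, 0.0, 6.3]
ft_force: [-3.8, 0.7, 0.6]
finger_gap: 0.1
grip_force: 1.9
```

Request:
servo_tool(plan=[[[0.002,0,0,0,0],[0,0,0,0,0]]])

```text
time: 9.7
tool_pos: [551.4, -77.1, 123.4]
tcp_rot: [-180.0, 0.2, 6.3]
ft_force: [-10.2, 0.3, 4.5]
finger_gap: 0.2
grip_force: 5.1
```

It has stalled at 10 N, so the handle is at its stop. I'll back off, lift clear and check.

Request:
servo_tool(plan=[[[-0.006,0,0,0,0],[-0.01,-0.002,0,0,0],[0,0,0.02,0,0],[0,0,0.04,0,0],[0,0,0.05,0,0],[0,0,0.05,0,0],[-0.04,0,0.03,0,0],[-0.045,0,0,0,0],[-0.045,0,0,0,0],[0,0,0,0,0]]])

```text
time: 10.7
tool_pos: [402.6, -78.6, 313.6]
tcp_rot: [179.9, -0.0, 6.1]
ft_force: [0.4, -0.5, 0.3]
finger_gap: 0.2
grip_force: 0.0
```

Run:
```python
from h import *
s=snap('top','top5.png');g=snap('side','side5.png')['frame']
a=cv2.resize(s['frame'][150:290,130:390],(780,420),interpolation=2)
cv2.imwrite('pics/top5b.png',a);cv2.imwrite('pics/side5b.png',cv2.resize(g[130:310,150:350],(800,600)))
print(sense()['ft_force'],sense()['tool_pos'])
```

```text
[0.74087665 0.33361334 0.89523384] [406.29411222 -79.13349031 314.5771864 ]
```

View pics/top5b.png

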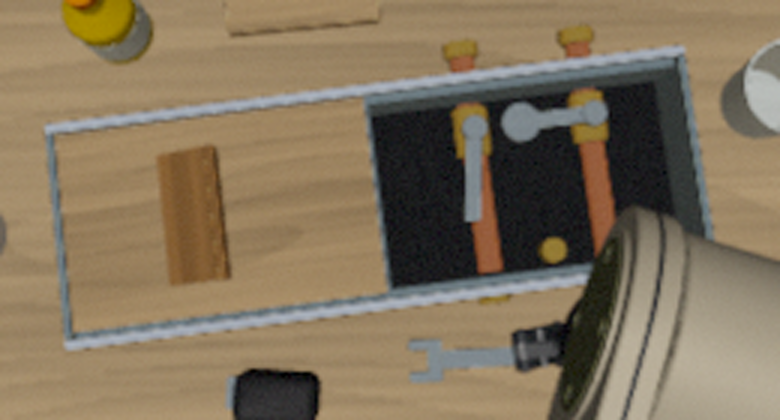

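View pics/side5b.png

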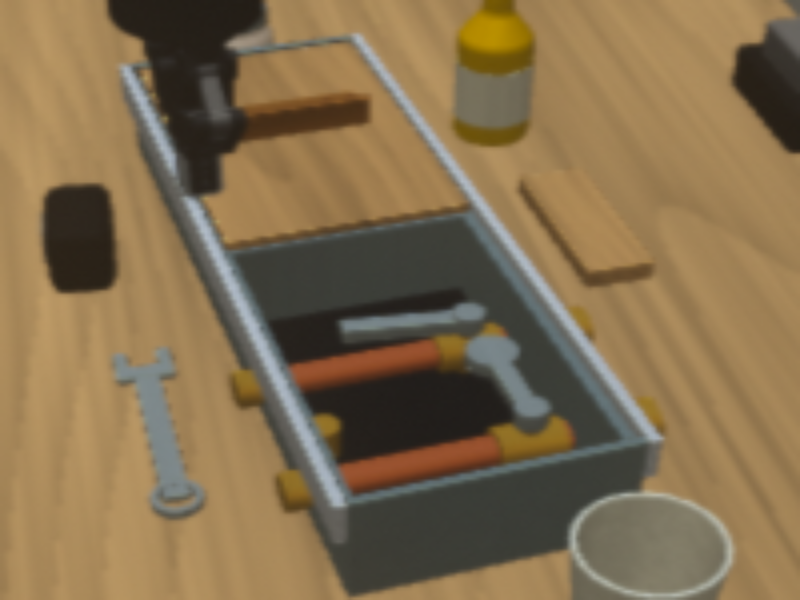

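The cover is at the far end, its edge from (367,97) to (388,290). The disc is at (520,122) and its pivot at (593,112). The straight handle, pivot (474,126), looks unmoved. I'll check the angle.

Run:
```python
from h import *
s=dict(np.load('pics/top5.png.npz'))
W=lambda u,v,z:bx(w(s,130+u/3,150+v/3,z))
d,p=W(520,122,60),W(593,112,60);v=d-p;print(d,p,np.arctan2(v[1],-v[0]))
print(W(367,97,89),W(388,290,89),W(473,220,60),W(553,250,34))
```

```text
[  51.2 -129.1] [  52.4 -193.3] 1.552106914347991
[84.4  0.6] [-78.3   2.7] [-28.2 -77.6] [ -61.6 -146.4]
```

Measured 1.55 rad, with the cover at its stop and the straight handle and coupler unmoved.

```bash
python3 -c "
from bench import r
print(r.hand_in())"
```

```text
the job is handed in; nothing more can be done
None
```

I pushed the cover to its far stop and the disc handle fully shut (measured about 1.55 rad). The straight handle and coupling measured unmoved, the hand was clear, and the job is handed in; no verdict came back.

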